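# Read a casino chip with a reader wand and hold it on the chip

## Robot

A 6-joint arm with a two-finger parallel gripper is mounted at the origin on the work surface. World frame = base frame: x ahead of the robot, y to its left, z up, the work surface at z = 0. Lengths are in m, angles in rad, forces in N, time in s.
With the tool pointing down it reaches from about 0.275 to 0.825 m from the base axis. Payload 5.2 kg.
Tool frame: the origin (TCP) lies at the very end of the fingers, on their centre line; the grasp point (between the pads) lies 19 mm behind it (arm.hold_point_z is the distance from the TCP to the grasp point, in m); z points along the fingers, x is the direction in which the jaws open and shut, and the axes are right-handed (so a half turn about z gives the same grasp; the last joint's range is limited). The gripper opens to 93 mm and grips with 3 to 60 N. Pads are 15 mm wide; open, the fingers measure 128 mm over their backs; the gripper's body (75 mm by 188 mm) begins 65 mm behind the grasp point.
Start: joints at [-1.329, 0.259, 1.535, -0, 1.348, -0.203], TCP at [0.237, -0.496, 0.219] pointing down, gripper open.
Joint ranges: [-3.14, 3.14], [-0.91, 2.08], [0.19, 2.58], [-1.22, 4.36], [0.22, 2.71], [-3.12, 3.12]. Speed limits (rad/s): [2.57, 2.57, 3.14, 3.14, 3.14, 3.14].

## Interface

Orientations are given as a unit quaternion [w, x, y, z].
In Python, from plant import arm gives the robot as it stands.
- The arm moves only by the shell command python3 -m jog 'ROWS' [OPENING] [FORCE]. ROWS is JSON, a list of rows, each an object of numbers: "dx", "dy", "dz": the shift along the world's x, y, z in units of 50 cm (1.0 is 50 cm); "rx", "ry", "rz": the turn, a rotation vector about the world's x, y, z in units of 2 pi rad (1.0 is 2 pi rad). In form: [{"dx": .., "dy": .., "dz": .., "rx": .., "ry": .., "rz": ..}, ...]. A call has 1 to 12 rows; each row is the pose to reach, as a shift and turn from the pose commanded when the call began, turning the shorter way round; what a row does not reach only later rows make up. A row lasts 1/12 s, in which the tool goes at most 41.7 mm and 7.16 degrees, less where a joint would pass 70% of its speed; a pose out of reach is approached as far as the arm can. A call with a number of a shift or a turn outside -1 to 1 is refused whole. A call with a gripper value outside its range is refused whole. OPENING is the closure, from -1 (fully open) to 1 (shut), set as the call begins (- or left out, the last holds). The fingers move at their own pace and stop on an object; FORCE is the grip in N (left out, the last holds). Time passes only in rows, so rows that repeat a pose let the fingers close. It gives the time, the measured TCP pose, the force and the opening at its end, in the units of the state.
- arm.observe(): the state, without advancing time (a new reading comes with each control period).
- arm.get_image(name): name is "scene" or "top"; returns (picture, depth): 480x640x3 uint8, red, green, blue; 480x640 float32, m along the optical axis (not along the pixel's ray), 0 where there is no reading.
- arm.calibration(name): a dict with "fx", "fy", "cx", "cy" (pixels), "k1" (the pictures are not rectified: a ray, as slopes to the right and down, at radius r is drawn at 1 + k1 r^2 times it, then the intrinsics apply), "xyz" and "rotation" of the camera in the world. Camera axes: x right, y up, looking along -z (the intrinsics and any distortion apply to the point x, -y, -z); pixel columns grow to the right and rows downward; lengths in m; the calibration is good to about 2 mm. A picture is of the moment at which its call begins. calibration takes no time and is no camera call.
- arm.close_job(): hands the job in, once; it reports no verdict.
The state is a dict: "time_s": time; "q": joint angles; "joint_vel": joint speeds; "tau": joint torques, N m; "tool_pos": TCP position; "ee_rot": TCP orientation; "wrist_force": force on the tool from outside, world axes, zero at the start; "wrist_torque": the same for the moment, N m; "finger_gap": opening from 0.0 (shut) to 1.0 (fully open).
Only numpy, scipy, OpenCV 4.12 (cv2) and the standard library are available. Lean on these libraries where they do the work, as an engineer would, in place of code of your own. Each camera call takes 0.05 s, during which the arm holds its last target.

## Task

Take the reader wand out of its holder and, keeping it upright, gently press its tip on the white centre spot of the green reference chip so that the sprung seat gives a few millimetres for a moment; then set the tip on the white centre spot of the red chip on its sloping stand, with the wand square to the chip's face, and press lightly until the sprung seat is about half way down. Finish while holding the wand there, still and square with that light pressure: do not let go or put it back. Press gently throughout, and leave the blue chip and everything else on the table alone.

Things in the scene. Friction and masses are not known exactly. Their poses are not given: they have to be found in the camera images.
- wand: reader wand, 130 mm long, 90 g (varies): rounded tip 8 mm across, then a white shaft 16 mm across, a black collar 32 mm across and 6 mm thick from 60 to 66 mm above the tip, and an orange square grip 24 x 24 mm from 66 to 130 mm above the tip. Origin at the very tip, z along the wand from tip to grip, x and y square to the grip's flats. It starts standing tip down in the holder, grip up
- wand_tip (a point): very end of the wand's rounded tip (same point as the wand's origin)
- holder: fixed grey block 70 x 70 mm, 65 mm high, with one vertical through hole 21 mm across in its middle; the wand's collar rests on its top, so the wand's tip is 5 mm above the table. Origin at the centre of its underside. Holder and green chip's stand may swap sides
- ref_stand: stand of the green reference chip: fixed black base 90 x 90 x 20 mm with a round metal housing (60 mm across) on top; origin at the centre of its underside on the table, z up. The chip lies level
- ref_spot (a point): centre of the green reference chip's upper face, the middle of its round white spot (16 mm across; the chip is 39 mm across); z axis is the outward normal of the chip's face (straight up), 68 mm above the table when not pressed; it rides on the sprung seat
- ref_seat (a joint): how far the green chip's sprung seat is pushed in along the chip's normal, m: 0 up, 0.012 at the stop; the spring takes about 1.3 N to start, 3.7 N half way (0.006), 6.1 N at the stop
- red_stand: stand of the red chip to be read: fixed black base 90 x 90 x 20 mm with a round metal housing (60 mm across) on top; origin at the centre of its underside on the table, z up. The housing and chip slope: the chip's face looks up and 20 degrees (0.35 rad) off vertical towards the stand's own -x side, which faces roughly towards the robot. The stand's place and yaw vary, and red and blue stands may swap sides
- red_spot (a point): centre of the red chip's upper face, the middle of its round white spot (16 mm across; the chip is 39 mm across); z axis is the outward normal of the chip's face (20 degrees off vertical), about 65 mm above the table when not pressed; it rides on the sprung seat
- red_seat (a joint): how far the red chip's sprung seat is pushed in along the chip's normal, m: 0 up, 0.012 at the stop; the spring takes about 1.3 N to start, 3.7 N half way (0.006), 6.1 N at the stop
- blue_stand: stand of the blue chip, the same shape as the red one, not to be pressed: fixed black base 90 x 90 x 20 mm with a round metal housing (60 mm across) on top; origin at the centre of its underside on the table, z up. The housing and chip slope: the chip's face looks up and 20 degrees (0.35 rad) off vertical towards the stand's own -x side, which faces roughly towards the robot. The stand's place and yaw vary, and red and blue stands may swap sides
- blue_seat (a joint): how far the blue chip's sprung seat is pushed in along the chip's normal, m: 0 up, 0.012 at the stop; the spring takes about 1.3 N to start, 3.7 N half way (0.006), 6.1 N at the stop
- red_stack: loose bystander: stack of red chips 39 mm across, 42 mm high; origin under its centre
- black_stack: loose bystander: stack of black chips 39 mm across, 32 mm high; origin under its centre
- dealer_button: loose bystander: white disc 72 mm across, 16 mm thick; origin under its centre
- card_box: loose bystander: red card box 64 x 90 x 20 mm; origin under its centre
- bottle: loose bystander: blue bottle 70 mm across, 165 mm high; origin under its centre
- mug: loose bystander: white mug 80 mm across, 80 mm high, handle at its +y; origin under its centre
Mind the look-alikes: they are no part of the job. What is meant by the wand is not turquoise or yellow, and is the larger of those in its own colour.

How it is judged:
By the outcome, as a careful person would: the job done as asked, in the order asked, and still so for the second after the job is handed in, while the arm keeps its last pose, push and grip.
It also fails if it takes over 46 s, if anything falls off the work surface, if the arm or the gripper's body presses on something with over 40 N, if the wrist force passes 120 N, or if a joint passes its speed limit or range.

## Working session

There is one attempt and no reset: what is moved stays moved. The work goes in short steps, Python scripts to look and compute and a shell command to move; the robot and the scene stay as the last step left them, time stands still between calls to the robot, and variables do not carry over. Pictures are saved under pics/ and viewed, and the job is handed in when it is done.

```bash
ls; mkdir -p pics
python3 - <<'E'
from plant import arm
import cv2,numpy as np
print(arm.observe(), arm.hold_point_z)
for n in("scene","top"):
    im,d=arm.get_image(n); cv2.imwrite(f"pics/{n}0.png",im[:,:,::-1]); np.savez(f"{n}0.npz",im=im,d=d); print(arm.calibration(n))
E
```

```text
pics
{'time_s': 0.0, 'q': array([-1.32877724e+00,  2.59312213e-01,  1.53607340e+00, -2.37428044e-05,
        1.34800677e+00, -2.02807710e-01]), 'joint_vel': array([-1.66314432e-03, -9.19005312e-05,  3.22046818e-04,  2.14902765e-04,
       -6.88886845e-04,  4.88523648e-04]), 'tau': array([-1.85263675e-04, -4.37310469e+01, -2.84002984e+01,  7.18721724e-02,
        4.17030870e-02, -1.57070044e-04]), 'tool_pos': array([ 0.2365411 , -0.49592835,  0.21783817]), 'ee_rot': array([-6.15359006e-04,  8.45666937e-01, -5.33710241e-01, -6.56674869e-04]), 'wrist_force': array([-0.31165565,  1.04857617,  0.34481971]), 'wrist_torque': array([-0.02624919,  0.01776495,  0.05112775]), 'finger_gap': 0.9996717721713899} 0.0188
{'fx': 476.98217341116174, 'fy': 476.98217341116174, 'cx': 314.29445999183923, 'cy': 237.05308986594125, 'k1': -0.012958870601123017, 'xyz': array([1.28950404, 0.03103977, 0.80556833]), 'rotation': array([0.64240531, 0.26198791, 0.28046672, 0.66333715])}
{'fx': 492.1959729996, 'fy': 492.1959729996, 'cx': 316.0153113781977, 'cy': 233.95086149346696, 'k1': -0.07153798619346068, 'xyz': array([0.40826183, 0.00734618, 1.27392009]), 'rotation': array([-0.70526255, -0.05290432,  0.04385413,  0.70560803])}
```

View pics/scene0.png

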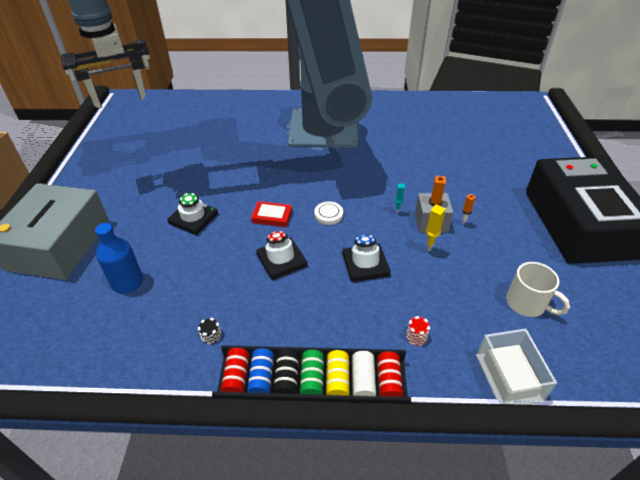

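View pics/top0.png

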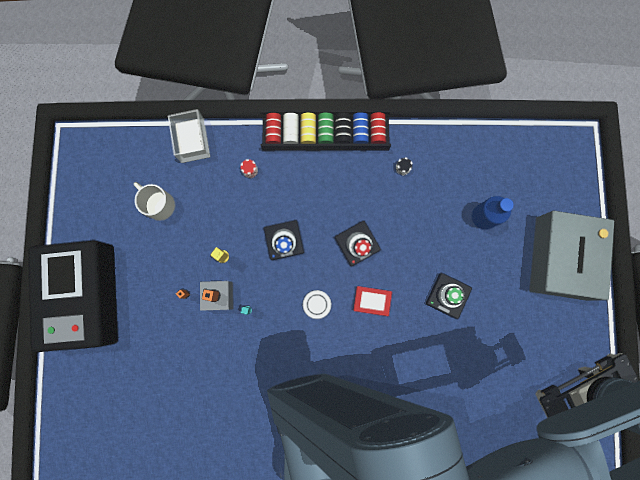

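The wand (orange, in the grey holder) is at top (210,295) and scene (438,190). The small orange, yellow and turquoise look-alikes surround it. The red chip is at top (362,246), blue at (284,243) and green at (455,295). Next I'll zoom in and measure.

```bash
cat > h.py <<'E'
import numpy as np,cv2
from plant import arm
from scipy.spatial.transform import Rotation as R
def cal(n):
    c=arm.calibration(n); w,x,y,z=c['rotation']
    return c,R.from_quat([x,y,z,w])
def ray(n,u,v):
    c,r=cal(n); K=np.array([[c['fx'],0,c['cx']],[0,c['fy'],c['cy']],[0,0,1]])
    p=cv2.undistortPoints(np.array([[[u,v]]],float),K,np.array([c['k1'],0,0,0,0.]))[0,0]
    return c['xyz'],r.apply([p[0],-p[1],-1.])   # depth-normalised
def onz(n,u,v,z):
    o,d=ray(n,u,v); return o+d*(z-o[2])/d[2]
def tri(a,b):
    (o1,d1),(o2,d2)=ray(*a),ray(*b)
    A=np.stack([d1,-d2],1); s=np.linalg.lstsq(A,o2-o1,rcond=None)[0]
    p,q=o1+d1*s[0],o2+d2*s[1]; return (p+q)/2,np.linalg.norm(p-q)
def proj(n,P):
    c,r=cal(n); q=r.inv().apply(np.asarray(P)-c['xyz']); a=np.array([q[0],-q[1]])/-q[2]
    f=1+c['k1']*(a@a); return np.array([c['fx']*a[0]*f+c['cx'],c['fy']*a[1]*f+c['cy']])
def dpt(n,D):  # cloud of world points
    c,r=cal(n); h,w=D.shape; K=np.array([[c['fx'],0,c['cx']],[0,c['fy'],c['cy']],[0,0,1]])
    uv=np.stack(np.meshgrid(np.arange(w),np.arange(h)),-1).reshape(-1,1,2).astype(float)
    p=cv2.undistortPoints(uv,K,np.array([c['k1'],0,0,0,0.]))[:,0]
    L=np.c_[p[:,0],-p[:,1],-np.ones(len(p))]*D.reshape(-1,1)
    return (r.apply(L)+c['xyz']).reshape(h,w,3)
def blobs(im,cond,mn=5):
    m=cond.astype(np.uint8); n,l,s,c=cv2.connectedComponentsWithStats(m)
    return [(s[i],c[i],l==i) for i in range(1,n) if s[i][4]>=mn]
E
python3 - <<'E'
from h import *
T=np.load('top0.npz');S=np.load('scene0.npz')
def crop(im,x0,y0,w,h,k,n): cv2.imwrite(n,cv2.resize(im[y0:y0+h,x0:x0+w,::-1],None,fx=k,fy=k,interpolation=cv2.INTER_NEAREST))
a=[(T['im'],180,265),(T['im'],330,215),(T['im'],423,265)]
b=[(S['im'],405,165),(S['im'],250,220),(S['im'],160,185)]
row=lambda L:np.hstack([cv2.resize(i[y:y+66,x:x+66,::-1],(264,264),interpolation=cv2.INTER_NEAREST) for i,x,y in L])
cv2.imwrite('pics/z0.png',np.vstack([row(a),row(b)]))
for n,Z in(('top',T),('scene',S)):
    W=dpt(n,Z['d']); hsv=cv2.cvtColor(Z['im'],cv2.COLOR_RGB2HSV); H,Sa,V=cv2.split(hsv)
    for nm,c in(('orange',(H>=5)&(H<=14)&(Sa>170)&(V>90)),('green',(H>55)&(H<85)&(Sa>130)),('red',((H<4)|(H>175))&(Sa>150)&(V>90))):
        for s,cc,m in blobs(Z['im'],c,12):
            print(n,nm,s,cc.round(1),np.median(W[m],0).round(4),W[m][:,2].max().round(3))
E
```

```text
top green [320 113  13   6  27] [326.4 116. ] [ 0.8861 -0.0054  0.0493] 0.056
top green [320 120  13   6  39] [325.9 122.2] [ 0.8712 -0.0027  0.0496] 0.058
top green [319 128  14   5  36] [325.4 129.8] [ 0.851  -0.0014  0.0493] 0.057
top green [319 135  13   6  26] [325.  136.4] [ 0.8333 -0.0014  0.0495] 0.056
top green [ 48 327   6   6  29] [ 50.6 329.7] [0.3375 0.6555 0.1155] 0.119
top red [267 113  14   7  74] [273.5 115.4] [0.8901 0.134  0.0489] 0.058
top red [371 112  14   7  75] [377.5 115.1] [ 0.8902 -0.1379  0.0493] 0.056
top red [266 120  15   7  70] [273.  122.8] [0.8697 0.135  0.0493] 0.057
top red [371 120  14   7  70] [377.6 122.6] [ 0.8696 -0.1352  0.0498] 1.274
top red [371 127  15   7  67] [377.6 130. ] [ 0.8495 -0.137   0.048 ] 0.056
top red [266 128  15   6  70] [272.7 130.2] [0.8505 0.135  0.0477] 0.055
top red [266 135  14   8  82] [272.5 138. ] [0.8289 0.1358 0.0489] 0.058
top red [371 135  15   7  85] [377.9 137.8] [ 0.8279 -0.1369  0.0485] 0.056
top red [241 160  14  14 122] [247.6 166.2] [0.7553 0.1997 0.0413] 1.274
top red [356 240  15  16  89] [362.6 247.2] 
[... 2254 characters left out ...]
0.0656] 0.072
scene red [409 318  20  16 204] [418.7 325.1] [0.7567 0.2006 0.0429] 0.806
scene red [227 347  22  12 156] [237.7 351.9] [ 0.8294 -0.1343  0.0503] 0.055
scene red [378 351  22  11 160] [387.8 355.6] [0.8291 0.136  0.0504] 0.055
scene red [225 358  22  11 144] [236.1 362.4] [ 0.8504 -0.1339  0.0501] 0.055
scene red [378 362  23  11 144] [388.6 366.3] [0.8498 0.1356 0.0499] 0.806
scene red [223 368  23  12 149] [234.6 372.4] [ 0.8702 -0.1334  0.0499] 0.055
scene red [379 373  23  10 153] [389.4 376.8] [0.8703 0.1353 0.0499] 0.057
scene red [221 379  23  13 269] [231.9 385.4] [ 0.8946 -0.1355  0.047 ] 0.806
scene red [380 383  23  14 275] [391.  389.7] [0.8949 0.1369 0.0474] 0.806
```

View pics/z0.png

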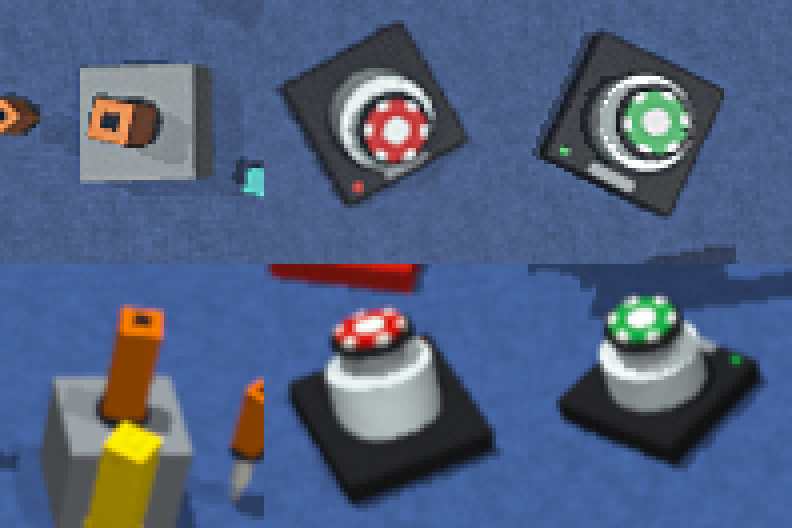

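```bash
cat > m.py <<'E'
from h import *
T=np.load('top0.npz');S=np.load('scene0.npz')
C={}
for n,Z in(('top',T),('scene',S)):
    W=dpt(n,Z['d']); C[n]=W; hsv=cv2.cvtColor(Z['im'],cv2.COLOR_RGB2HSV); H,Sa,V=cv2.split(hsv)
    if n=='top':
        # wand grip top face: high orange
        m=(W[...,2]>.128)&(W[...,2]<.145); m[:, :190]=0;m[:,230:]=0;m[:270]=0;m[320:]=0
        ys,xs=np.nonzero(m); print('wandtop px',xs.mean(),ys.mean(),len(xs), np.median(W[m],0))
        r=cv2.minAreaRect(W[m][:,:2].astype(np.float32)*1000); print('rect mm',r)
        # holder
        m=(abs(W[...,2]-.065)<.006); m[:, :190]=0;m[:,240:]=0;m[:270]=0;m[320:]=0
        p=W[m][:,:2].astype(np.float32)*1000; print('holder',cv2.minAreaRect(p))
        for nm,c in(('yellow',(H>22)&(H<33)&(Sa>130)),('turq',(H>84)&(H<98)&(Sa>110)),('or',(H<16)&(Sa>130))):
            for s,cc,mm in blobs(Z['im'],c,15):
                if s[0]<265 and s[1]>220 and s[0]>150:
                    q=W[mm]; q=q[q[:,2]<.5]; print(nm,cc,q.min(0).round(3),q.max(0).round(3))
spots={}
for nm,boxes in (('red',{'top':(350,234,376,260),'scene':(264,228,294,252)}),('green',{'top':(442,282,468,308),'scene':(174,188,208,210)}),('blue',{'top':(271,231,297,257),'scene':(350,230,380,254)})):
  uv={}
  for n,Z in(('top',T),('scene',S)):
    x0,y0,x1,y1=boxes[n]; im=Z['im'][y0:y1,x0:x1]; k=6
    big=cv2.resize(im,None,fx=k,fy=k,interpolation=cv2.INTER_CUBIC)
    h,s,v=cv2.split(cv2.cvtColor(big,cv2.COLOR_RGB2HSV))
    cx,cy=np.array(big.shape[1::-1])/2
    L=[b for b in blobs(big,(s<75)&(v>150),80)]
    L.sort(key=lambda b:np.hypot(*(b[1]-[cx,cy])))
    cand=[((b[1]+.5)/k-.5+[x0,y0],b[0]) for b in L[:3]]
    print(nm,n,[(c.round(2),s) for c,s in cand]); uv[n]=cand[0][0]
  print(nm,'tri',tri(('top',*uv['top']),('scene',*uv['scene'])),'onz top',onz('top',*uv['top'],.068 if nm=='green' else .065),'scene',onz('scene',*uv['scene'],.068 if nm=='green' else .065))
# stand bases from top depth z~.02, black
W=C['top']; V=cv2.cvtColor(T['im'],cv2.COLOR_RGB2HSV)[...,2]
for nm,(x0,y0,x1,y1) in(('red',(333,217,386,270)),('green',(422,268,476,322)),('blue',(258,215,308,265))):
    m=np.zeros(V.shape,bool); m[y0:y1,x0:x1]=1; m&=(V<85)&(abs(W[...,2]-.02)<.008)
    print(nm,'base',cv2.minAreaRect(W[m][:,:2].astype(np.float32)*1000))
    c=W[y0:y1,x0:x1].reshape(-1,3)
E
python3 m.py
```

```text
wandtop px 207.34513274336283 294.7699115044248 113 [0.42299016 0.2732413  0.1351223 ]
rect mm ((423.4525451660156, 274.1266784667969), (24.23488998413086, 24.13321304321289), 78.31369018554688)
holder ((423.45281982421875, 273.4396057128906), (70.7508544921875, 71.25354766845703), 1.4670594930648804)
yellow [220.07920792 255.02970297] [0.505 0.239 0.001] [0.533 0.295 0.134]
turq [245.83116883 309.79220779] [ 0.378  0.185 -0.003] [0.397 0.217 0.094]
or [181.95774648 293.66197183] [0.418 0.342 0.045] [0.436 0.361 0.093]
or [210.08661417 295.19685039] [0.412 0.26  0.072] [0.435 0.286 0.139]
red top [(array([362.67, 247.19]), array([  59,   61,   40,   42, 1259], dtype=int32)), (array([359.24, 241.11]), array([ 48,  38,  19,  15, 216], dtype=int32)), (array([366.43, 241.12]), array([ 93,  38,  19,  15, 201], dtype=int32))]
red scene [(array([279.35, 238.3 ]), array([ 86,  57,  19,  16, 206], dtype=int32)), (array([275.97, 234.86]), array([ 53,  32,  43,  24, 741], dtype=int32)), (array([270.83, 239.12]), array([ 34,  62,  17,  14, 168], dtype=int32))]
red tri (array([ 0.54243756, -0.088
[... 1094 characters left out ...]
rray([ 94,  71,  22,  16, 248], dtype=int32)), (array([364.7 , 238.42]), array([ 70,  42,  43,  24, 816], dtype=int32)), (array([358.6 , 241.47]), array([ 45,  64,  17,  15, 182], dtype=int32))]
blue tri (array([0.54982091, 0.10719438, 0.05374608]), np.float64(0.005228423178572436)) onz top [0.54843175 0.10367583 0.065     ] scene [0.56074381 0.1086423  0.065     ]
red base ((558.9962768554688, -81.90666198730469), (88.73468780517578, 89.94738006591797), 28.872623443603516)
green base ((423.486572265625, -314.4355773925781), (90.05625915527344, 90.6429672241211), 62.83965301513672)
blue base ((567.2169189453125, 107.00088500976562), (88.99932098388672, 88.37417602539062), 12.810620307922363)
```

```bash
cat > m2.py <<'E'
from h import *
T=np.load('top0.npz');S=np.load('scene0.npz')
print('red',tri(('top',362.67,247.19),('scene',275.97,234.86)),onz('scene',275.97,234.86,.065))
print('blue',tri(('top',283.38,244.58),('scene',364.7,238.42)))
# wand top outline
x0,y0=196,282; im=T['im'][y0:308,x0:226]; k=10
big=cv2.resize(im,None,fx=k,fy=k,interpolation=cv2.INTER_CUBIC); h,s,v=cv2.split(cv2.cvtColor(big,cv2.COLOR_RGB2HSV))
m=(h<18)&(s>120)&(v>170); bl=max(blobs(big,m),key=lambda b:b[0][4])
cn=max(cv2.findContours(bl[2].astype(np.uint8),0,1)[0],key=cv2.contourArea)[:,0]
P=np.array([onz('top',(u+.5)/k-.5+x0,(w+.5)/k-.5+y0,.135)[:2] for u,w in cn]).astype(np.float32)*1000
print('wand rect',cv2.minAreaRect(P)); 
big[bl[2]]=big[bl[2]]//2; cv2.imwrite('pics/wt.png',big[:,:,::-1])
# plane fits of red chip
for n,Z,(bx0,by0,bx1,by1) in(('top',T,(354,239,372,256)),('scene',S,(266,230,288,242))):
    W=dpt(n,Z['d'])[by0:by1,bx0:bx1].reshape(-1,3); c=np.array([.5418,-.0918,.065])
    W=W[np.linalg.norm(W-c,axis=1)<.019]
    for _ in range(4):
        o=W.mean(0); nn=np.linalg.svd(W-o)[2][2]; nn*=np.sign(nn[2]); W=W[abs((W-o)@nn)<.003]
    print(n,len(W),o,'tilt',np.degrees(np.arccos(nn[2])),'yaw of -n',np.degrees(np.arctan2(-nn[1],-nn[0])), 'z at spot',o[2]-((c-o)[:2]@nn[:2])/nn[2])
E
python3 m2.py
```

```text
red (array([ 0.54165604, -0.09181311,  0.06516824]), np.float64(0.0010056725813303523)) [ 0.54149491 -0.091334    0.065     ]
blue (array([0.54837442, 0.10396596, 0.06552664]), np.float64(0.0006848973688109188))
wand rect ((423.39459228515625, 273.6903991699219), (23.49860382080078, 23.65634536743164), 78.73442077636719)
top 138 [ 0.54243971 -0.09134857  0.065572  ] tilt 19.664597748130873 yaw of -n 32.7807009976405 z at spot 0.06529245930276355
scene 97 [ 0.54291809 -0.09143295  0.06462932] tilt 19.94291679996438 yaw of -n 31.024380480159454 z at spot 0.06421302186271886
```

View pics/wt.png

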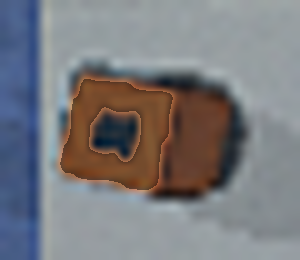

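```bash
python3 -m jog '[{"dx":0.187,"dy":0.77,"dz":0.03,"rz":0.074},{"dx":0.187,"dy":0.77,"dz":0.03,"rz":0.074},{"dx":0.187,"dy":0.77,"dz":0.03,"rz":0.074},{"dx":0.187,"dy":0.77,"dz":0.03,"rz":0.074},{"dx":0.187,"dy":0.77,"dz":0.03,"rz":0.074},{"dx":0.187,"dy":0.77,"dz":0.03,"rz":0.074},{"dx":0.187,"dy":0.77,"dz":0.03,"rz":0.074},{"dx":0.187,"dy":0.77,"dz":0.03,"rz":0.074},{"dx":0.187,"dy":0.77,"dz":0.03,"rz":0.074},{"dx":0.187,"dy":0.77,"dz":0.03,"rz":0.074},{"dx":0.187,"dy":0.77,"dz":0.03,"rz":0.074}]' -1 10
python3 -m jog '[{"dx":0.187,"dy":0.77,"dz":0,"rz":0.074},{"dx":0.187,"dy":0.77,"dz":0,"rz":0.074},{"dx":0.187,"dy":0.77,"dz":0,"rz":0.074},{"dx":0.187,"dy":0.77,"dz":0,"rz":0.074},{"dx":0.187,"dy":0.77,"dz":0,"rz":0.074},{"dx":0.187,"dy":0.77,"dz":0,"rz":0.074},{"dx":0.187,"dy":0.77,"dz":0,"rz":0.074},{"dx":0.187,"dy":0.77,"dz":0,"rz":0.074},{"dx":0.187,"dy":0.77,"dz":0,"rz":0.074},{"dx":0.187,"dy":0.77,"dz":0,"rz":0.074},{"dx":0.187,"dy":0.77,"dz":0,"rz":0.074}]'
python3 - <<'E'
from h import *
s=arm.observe();w,x,y,z=s['ee_rot'];r=R.from_quat([x,y,z,w]).as_matrix()
print(s['time_s'],s['tool_pos'],'x',r[:,0],np.degrees(np.arctan2(r[1,0],r[0,0])),'z',r[:,2],s['wrist_force'],s['q'])
E
```

```text
0.1 [ 0.23652708 -0.49600646  0.217926  ] x [ 0.43028021 -0.90269394 -0.00161248] -64.5146201836405 z [-4.46551914e-04  1.57343882e-03 -9.99998662e-01] [ 0.00869301  0.47432925 -0.32429375] [-1.32881457e+00  2.59266813e-01  1.53591544e+00 -5.79343909e-05
  1.34804500e+00 -2.02808970e-01]invalid input at $[0]: expected keys dx, dy, dz, rx, ry, rz
invalid input at $[0]: expected keys dx, dy, dz, rx, ry, rz
```

```bash
cat > st.py <<'E'
from h import *
s=arm.observe();w,x,y,z=s['ee_rot'];r=R.from_quat([x,y,z,w]).as_matrix()
print('t',s['time_s'].__round__(2),'p',s['tool_pos'].round(4),'yaw',np.degrees(np.arctan2(r[1,0],r[0,0])).round(2),'z',r[:,2].round(4),'F',s['wrist_force'].round(2),'gap',round(s['finger_gap'],3))
E
python3 -m jog '[{"dx":0.187,"dy":0.77,"dz":0.03,"rx":0,"ry":0,"rz":0.074},{"dx":0.187,"dy":0.77,"dz":0.03,"rx":0,"ry":0,"rz":0.074},{"dx":0.187,"dy":0.77,"dz":0.03,"rx":0,"ry":0,"rz":0.074},{"dx":0.187,"dy":0.77,"dz":0.03,"rx":0,"ry":0,"rz":0.074},{"dx":0.187,"dy":0.77,"dz":0.03,"rx":0,"ry":0,"rz":0.074},{"dx":0.187,"dy":0.77,"dz":0.03,"rx":0,"ry":0,"rz":0.074},{"dx":0.187,"dy":0.77,"dz":0.03,"rx":0,"ry":0,"rz":0.074},{"dx":0.187,"dy":0.77,"dz":0.03,"rx":0,"ry":0,"rz":0.074},{"dx":0.187,"dy":0.77,"dz":0.03,"rx":0,"ry":0,"rz":0.074},{"dx":0.187,"dy":0.77,"dz":0.03,"rx":0,"ry":0,"rz":0.074},{"dx":0.187,"dy":0.77,"dz":0.03,"rx":0,"ry":0,"rz":0.074}]' -1 10; python3 st.py
```

```text
time_s: 1.02
tool_pos: [0.3301, -0.1075, 0.2337]
ee_rot: [-0.001, 0.947, -0.322, 0.0]
wrist_force: [0.6, 0.5, -1.1]
finger_gap: 0.998
t 1.02 p [ 0.3301 -0.1075  0.2337] yaw -37.6 z [ 5.0e-04  1.5e-03 -1.0e+00] F [ 0.6   0.55 -1.12] gap 0.998
```

```bash
python3 -m jog '[{"dx":0.187,"dy":0.765,"dz":0,"rx":0,"ry":0,"rz":0.073},{"dx":0.187,"dy":0.765,"dz":0,"rx":0,"ry":0,"rz":0.073},{"dx":0.187,"dy":0.765,"dz":0,"rx":0,"ry":0,"rz":0.073},{"dx":0.187,"dy":0.765,"dz":0,"rx":0,"ry":0,"rz":0.073},{"dx":0.187,"dy":0.765,"dz":0,"rx":0,"ry":0,"rz":0.073},{"dx":0.187,"dy":0.765,"dz":0,"rx":0,"ry":0,"rz":0.073},{"dx":0.187,"dy":0.765,"dz":0,"rx":0,"ry":0,"rz":0.073},{"dx":0.187,"dy":0.765,"dz":0,"rx":0,"ry":0,"rz":0.073},{"dx":0.187,"dy":0.765,"dz":0,"rx":0,"ry":0,"rz":0.073},{"dx":0.187,"dy":0.765,"dz":0,"rx":0,"ry":0,"rz":0.073},{"dx":0.187,"dy":0.765,"dz":0,"rx":0,"ry":0,"rz":0.073},{"dx":0.187,"dy":0.765,"dz":0,"rx":0,"ry":0,"rz":0.073}]'; python3 st.py
```

```text
time_s: 2.02
tool_pos: [0.4238, 0.2709, 0.2327]
ee_rot: [0.001, 0.995, -0.1, -0.001]
wrist_force: [0.1, -0.5, -0.5]
finger_gap: 0.998
t 2.02 p [0.4238 0.2709 0.2327] yaw -11.48 z [-0.0015 -0.0013 -1.    ] F [ 0.11 -0.49 -0.5 ] gap 0.998
```

```bash
python3 -m jog '[{"dx":-0.001,"dy":0.006,"dz":-0.05,"rx":0,"ry":0,"rz":0},{"dx":-0.001,"dy":0.006,"dz":-0.1,"rx":0,"ry":0,"rz":0},{"dx":-0.001,"dy":0.006,"dz":-0.15,"rx":0,"ry":0,"rz":0},{"dx":-0.001,"dy":0.006,"dz":-0.2,"rx":0,"ry":0,"rz":0},{"dx":-0.001,"dy":0.006,"dz":-0.25,"rx":0,"ry":0,"rz":0},{"dx":-0.001,"dy":0.006,"dz":-0.295,"rx":0,"ry":0,"rz":0},{"dx":-0.001,"dy":0.006,"dz":-0.295,"rx":0,"ry":0,"rz":0},{"dx":-0.001,"dy":0.006,"dz":-0.295,"rx":0,"ry":0,"rz":0},{"dx":-0.001,"dy":0.006,"dz":-0.295,"rx":0,"ry":0,"rz":0}]'; python3 st.py
python3 - <<'E'
from h import *
for n,(x,y) in(('top',(150,240)),('scene',(385,120))):
    im,d=arm.get_image(n); cv2.imwrite(f"pics/{n}1.png",cv2.resize(im[y:y+110,x:x+120,::-1],None,fx=4,fy=4))
a=cv2.imread('pics/top1.png');b=cv2.imread('pics/scene1.png');cv2.imwrite('pics/g1.png',cv2.resize(np.hstack([a,b]),None,fx=.8,fy=.8))
E
```

```text
time_s: 2.77
tool_pos: [0.4242, 0.2732, 0.0874]
ee_rot: [-0.0, 0.995, -0.102, 0.001]
wrist_force: [0.4, 0.6, 0.0]
finger_gap: 1.001
t 2.77 p [0.4242 0.2732 0.0874] yaw -11.67 z [ 1.4e-03  3.0e-04 -1.0e+00] F [0.4  0.63 0.04] gap 1.001
```

View pics/g1.png

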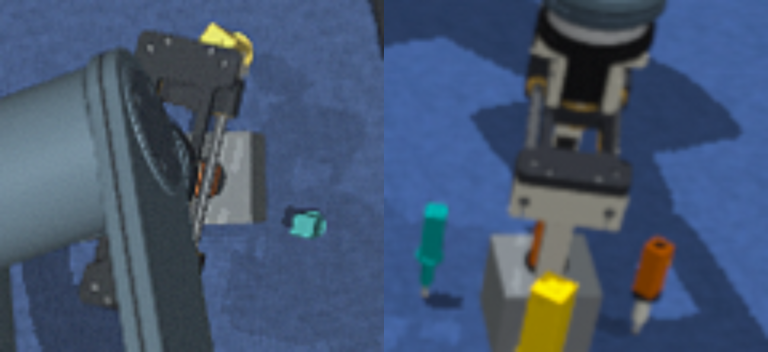

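Scene (555,220): the finger is down in front of the wand, which sits between the jaws, and the look-alikes are untouched. Closing.

```bash
python3 -m jog '[{"dx":0,"dy":0,"dz":0,"rx":0,"ry":0,"rz":0},{"dx":0,"dy":0,"dz":0,"rx":0,"ry":0,"rz":0},{"dx":0,"dy":0,"dz":0,"rx":0,"ry":0,"rz":0},{"dx":0,"dy":0,"dz":0,"rx":0,"ry":0,"rz":0},{"dx":0,"dy":0,"dz":0,"rx":0,"ry":0,"rz":0},{"dx":0,"dy":0,"dz":0,"rx":0,"ry":0,"rz":0},{"dx":0,"dy":0,"dz":0,"rx":0,"ry":0,"rz":0},{"dx":0,"dy":0,"dz":0,"rx":0,"ry":0,"rz":0}]' 1 30; python3 st.py
```

```text
time_s: 3.53
tool_pos: [0.4231, 0.274, 0.0861]
ee_rot: [0.0, 0.995, -0.101, -0.0]
wrist_force: [-0.2, -0.2, 0.1]
finger_gap: 0.476
t 3.53 p [0.4231 0.274  0.0861] yaw -11.59 z [-1.e-04 -1.e-04 -1.e+00] F [-0.16 -0.24  0.11] gap 0.476
```

```bash
python3 -m jog '[{"dx":0,"dy":0,"dz":0,"rx":0,"ry":0,"rz":0},{"dx":0,"dy":0,"dz":0,"rx":0,"ry":0,"rz":0},{"dx":0,"dy":0,"dz":0,"rx":0,"ry":0,"rz":0},{"dx":0,"dy":0,"dz":0,"rx":0,"ry":0,"rz":0},{"dx":0,"dy":0,"dz":0,"rx":0,"ry":0,"rz":0},{"dx":0,"dy":0,"dz":0,"rx":0,"ry":0,"rz":0},{"dx":0,"dy":0,"dz":0,"rx":0,"ry":0,"rz":0},{"dx":0,"dy":0,"dz":0,"rx":0,"ry":0,"rz":0}]' 1 30; python3 st.py
```

```text
time_s: 4.2
tool_pos: [0.4232, 0.274, 0.0861]
ee_rot: [0.0, 0.995, -0.101, -0.0]
wrist_force: [1.1, 0.4, -0.7]
finger_gap: 0.257
t 4.2 p [0.4232 0.274  0.0861] yaw -11.6 z [-0. -0. -1.] F [ 1.1   0.39 -0.74] gap 0.257
```

Opening 0.257 × 93 = 24 mm, so the wand is held. The tip is 81 mm beyond the TCP. Lifting.

```bash
python3 -m jog '[{"dx":0,"dy":0,"dz":0.02,"rx":0,"ry":0,"rz":0},{"dx":0,"dy":0,"dz":0.05,"rx":0,"ry":0,"rz":0},{"dx":0,"dy":0,"dz":0.08,"rx":0,"ry":0,"rz":0},{"dx":0,"dy":0,"dz":0.12,"rx":0,"ry":0,"rz":0},{"dx":0,"dy":0,"dz":0.16,"rx":0,"ry":0,"rz":0},{"dx":0,"dy":0,"dz":0.2,"rx":0,"ry":0,"rz":0},{"dx":0,"dy":0,"dz":0.24,"rx":0,"ry":0,"rz":0},{"dx":0,"dy":0,"dz":0.28,"rx":0,"ry":0,"rz":0},{"dx":0,"dy":0,"dz":0.3,"rx":0,"ry":0,"rz":0},{"dx":0,"dy":0,"dz":0.3,"rx":0,"ry":0,"rz":0}]'; python3 st.py
```

```text
time_s: 5.03
tool_pos: [0.4245, 0.2746, 0.2391]
ee_rot: [-0.001, 0.995, -0.101, 0.002]
wrist_force: [0.3, 0.6, -0.9]
finger_gap: 0.257
t 5.03 p [0.4245 0.2746 0.2391] yaw -11.59 z [ 0.005   0.0019 -1.    ] F [ 0.32  0.65 -0.92] gap 0.257
```

```bash
python3 -m jog '[{"dx":0,"dy":-0.02,"dz":0,"rx":0,"ry":0,"rz":0},{"dx":0,"dy":-0.06,"dz":0,"rx":0,"ry":0,"rz":0},{"dx":0,"dy":-0.12,"dz":0,"rx":0,"ry":0,"rz":0},{"dx":0,"dy":-0.18,"dz":0,"rx":0,"ry":0,"rz":0},{"dx":0,"dy":-0.24,"dz":0,"rx":0,"ry":0,"rz":0},{"dx":0,"dy":-0.3,"dz":0,"rx":0,"ry":0,"rz":0},{"dx":0,"dy":-0.36,"dz":0,"rx":0,"ry":0,"rz":0},{"dx":0,"dy":-0.42,"dz":0,"rx":0,"ry":0,"rz":0},{"dx":0,"dy":-0.48,"dz":0,"rx":0,"ry":0,"rz":0},{"dx":0,"dy":-0.54,"dz":0,"rx":0,"ry":0,"rz":0},{"dx":0,"dy":-0.6,"dz":0,"rx":0,"ry":0,"rz":0},{"dx":0,"dy":-0.66,"dz":0,"rx":0,"ry":0,"rz":0}]'
python3 -m jog '[{"dx":0,"dy":-0.06,"dz":0,"rx":0,"ry":0,"rz":0},{"dx":0,"dy":-0.12,"dz":0,"rx":0,"ry":0,"rz":0},{"dx":0,"dy":-0.18,"dz":0,"rx":0,"ry":0,"rz":0},{"dx":0,"dy":-0.24,"dz":0,"rx":0,"ry":0,"rz":0},{"dx":0,"dy":-0.3,"dz":0,"rx":0,"ry":0,"rz":0},{"dx":0,"dy":-0.36,"dz":0,"rx":0,"ry":0,"rz":0},{"dx":0,"dy":-0.42,"dz":0,"rx":0,"ry":0,"rz":0},{"dx":0,"dy":-0.46,"dz":0,"rx":0,"ry":0,"rz":0},{"dx":0,"dy":-0.5,"dz":0,"rx":0,"ry":0,"rz":0},{"dx":0,"dy":-0.518,"dz":0,"rx":0,"ry":0,"rz":0},{"dx":0,"dy":-0.518,"dz":0,"rx":0,"ry":0,"rz":0},{"dx":0,"dy":-0.518,"dz":0,"rx":0,"ry":0,"rz":0}]'; python3 st.py
```

```text
time_s: 6.03
tool_pos: [0.4215, -0.0575, 0.2345]
ee_rot: [-0.0, 0.995, -0.101, -0.002]
wrist_force: [0.5, -0.1, -1.4]
finger_gap: 0.26
time_s: 7.03
tool_pos: [0.4223, -0.3143, 0.235]
ee_rot: [-0.001, 0.995, -0.101, -0.001]
wrist_force: [-0.9, 0.5, -1.8]
finger_gap: 0.253
t 7.03 p [ 0.4223 -0.3143  0.235 ] yaw -11.65 z [-0.0017  0.0024 -1.    ] F [-0.86  0.5  -1.8 ] gap 0.253
```

```bash
python3 -m jog '[{"dx":0.002,"dy":-0.002,"dz":-0.03,"rx":0,"ry":0,"rz":0},{"dx":0.002,"dy":-0.002,"dz":-0.06,"rx":0,"ry":0,"rz":0},{"dx":0.002,"dy":-0.002,"dz":-0.09,"rx":0,"ry":0,"rz":0},{"dx":0.002,"dy":-0.002,"dz":-0.12,"rx":0,"ry":0,"rz":0},{"dx":0.002,"dy":-0.002,"dz":-0.132,"rx":0,"ry":0,"rz":0},{"dx":0.002,"dy":-0.002,"dz":-0.132,"rx":0,"ry":0,"rz":0},{"dx":0.002,"dy":-0.002,"dz":-0.132,"rx":0,"ry":0,"rz":0},{"dx":0.002,"dy":-0.002,"dz":-0.132,"rx":0,"ry":0,"rz":0},{"dx":0.002,"dy":-0.002,"dz":-0.132,"rx":0,"ry":0,"rz":0}]'; python3 st.py
cat > look.py <<'E'
import sys
from h import *
k=sys.argv[1]; T=[]
for n,(x,y) in(('top',(int(sys.argv[2]),int(sys.argv[3]))),('scene',(int(sys.argv[4]),int(sys.argv[5])))):
    im,d=arm.get_image(n); np.savez(f'{n}{k}.npz',im=im,d=d); T.append(cv2.resize(im[y:y+100,x:x+80,::-1],None,fx=5,fy=5,interpolation=cv2.INTER_CUBIC))
cv2.imwrite(f'pics/l{k}.png',np.hstack(T))
E
python3 look.py 2 415 245 150 120
```

```text
time_s: 7.78
tool_pos: [0.4247, -0.3162, 0.1713]
ee_rot: [0.001, 0.995, -0.101, 0.001]
wrist_force: [-0.0, -0.6, -1.3]
finger_gap: 0.256
t 7.78 p [ 0.4247 -0.3162  0.1713] yaw -11.58 z [ 0.0014 -0.0015 -1.    ] F [-0.01 -0.56 -1.35] gap 0.256
```

View pics/l2.png

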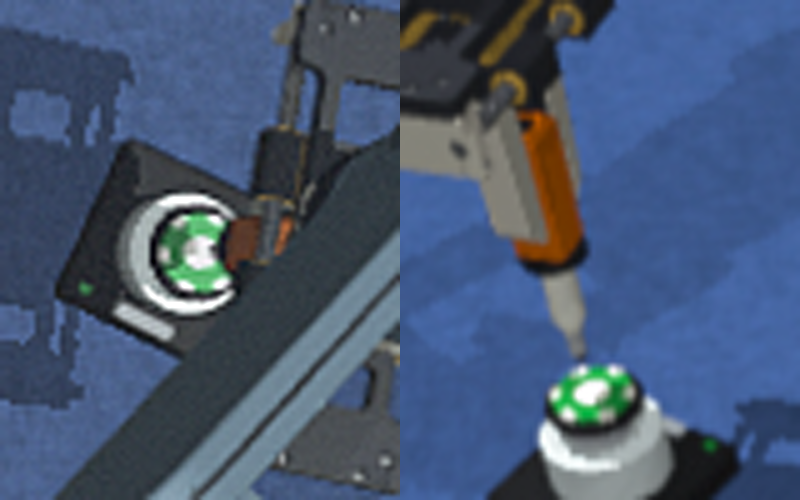

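Run:
```python
from h import *
s=arm.observe(); w,x,y,z=s['ee_rot']; zz=R.from_quat([x,y,z,w]).as_matrix()[:,2]; p=s['tool_pos']
print(p,zz)
for L in (.081,.021,.015): q=p+zz*L; print(L,q,(proj('scene',q)-[150,120])*5,(proj('top',q)-[415,245])*5)
print((proj('scene',[.4236,-.3152,.068])-[150,120])*5)
```

```text
[ 0.42453001 -0.31626319  0.17098893] [ 0.00103194 -0.00113739 -0.99999882]
0.081 [ 0.42461359 -0.31635532  0.08998903] [176.66339419 355.54944698] [212.21775075 247.31981312]
0.021 [ 0.42455168 -0.31628708  0.14998896] [150.20002919 253.40536677] [247.73943682 245.44324201]
0.015 [ 0.42454549 -0.31628025  0.15598895] [147.44265464 242.75572325] [251.49773222 245.24405649]
[188.79521489 389.74508829]
```

```bash
python3 -m jog '[{"dx":-0.002,"dy":0.002,"dz":-0.012,"rx":0,"ry":0,"rz":0},{"dx":-0.002,"dy":0.002,"dz":-0.024,"rx":0,"ry":0,"rz":0},{"dx":-0.002,"dy":0.002,"dz":-0.032,"rx":0,"ry":0,"rz":0},{"dx":-0.002,"dy":0.002,"dz":-0.038,"rx":0,"ry":0,"rz":0},{"dx":-0.002,"dy":0.002,"dz":-0.042,"rx":0,"ry":0,"rz":0},{"dx":-0.002,"dy":0.002,"dz":-0.045,"rx":0,"ry":0,"rz":0},{"dx":-0.002,"dy":0.002,"dz":-0.045,"rx":0,"ry":0,"rz":0},{"dx":-0.002,"dy":0.002,"dz":-0.045,"rx":0,"ry":0,"rz":0}]'; python3 st.py
```

```text
time_s: 8.55
tool_pos: [0.4231, -0.3149, 0.1477]
ee_rot: [-0.0, 0.995, -0.101, -0.0]
wrist_force: [-1.5, 1.7, 0.2]
finger_gap: 0.253
t 8.55 p [ 0.4231 -0.3149  0.1477] yaw -11.59 z [-3.e-04  3.e-04 -1.e+00] F [-1.53  1.74  0.24] gap 0.253
```

```bash
python3 -m jog '[{"dx":0,"dy":0,"dz":-0.003,"rx":0,"ry":0,"rz":0},{"dx":0,"dy":0,"dz":-0.006,"rx":0,"ry":0,"rz":0},{"dx":0,"dy":0,"dz":-0.006,"rx":0,"ry":0,"rz":0},{"dx":0,"dy":0,"dz":-0.006,"rx":0,"ry":0,"rz":0},{"dx":0,"dy":0,"dz":-0.006,"rx":0,"ry":0,"rz":0}]'; python3 st.py; python3 look.py 3 415 245 150 120
```

```text
time_s: 8.97
tool_pos: [0.4233, -0.3151, 0.1449]
ee_rot: [0.0, 0.995, -0.101, 0.0]
wrist_force: [-0.6, 0.3, 1.6]
finger_gap: 0.254
t 8.97 p [ 0.4233 -0.3151  0.1449] yaw -11.59 z [ 4.e-04 -4.e-04 -1.e+00] F [-0.55  0.27  1.56] gap 0.254
```

View pics/l3.png

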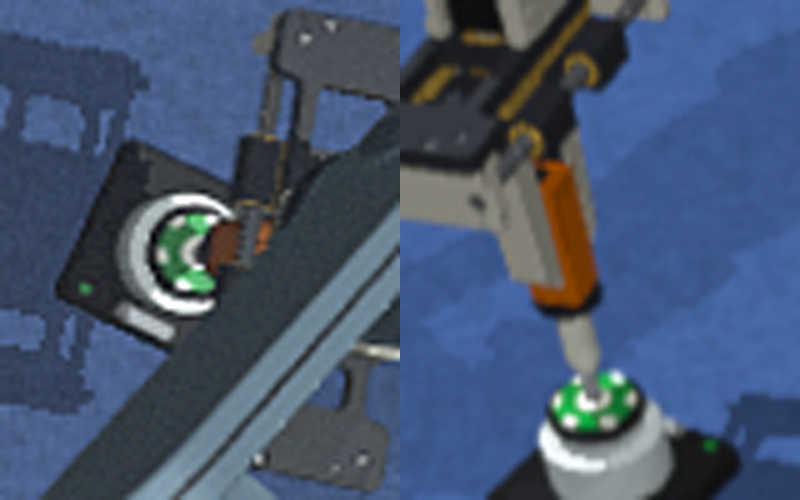

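About 2.9 N and the tip 4 mm below the free height: the seat has given about 4 mm and the tip is on the white spot at (595,400) in the crop. Raising, then over to red with the tilt.

```bash
python3 -m jog '[{"dx":0,"dy":0,"dz":0.01,"rx":0,"ry":0,"rz":0},{"dx":0,"dy":0,"dz":0.03,"rx":0,"ry":0,"rz":0},{"dx":0,"dy":0,"dz":0.06,"rx":0,"ry":0,"rz":0},{"dx":0,"dy":0,"dz":0.1,"rx":0,"ry":0,"rz":0},{"dx":0,"dy":0,"dz":0.14,"rx":0,"ry":0,"rz":0},{"dx":0,"dy":0,"dz":0.16,"rx":0,"ry":0,"rz":0},{"dx":0,"dy":0,"dz":0.16,"rx":0,"ry":0,"rz":0},{"dx":0,"dy":0,"dz":0.16,"rx":0,"ry":0,"rz":0}]'; python3 st.py
python3 -m jog '[{"dx":0.01,"dy":0.03,"dz":0,"rx":0.002,"ry":-0.004,"rz":0},{"dx":0.03,"dy":0.08,"dz":0,"rx":0.005,"ry":-0.008,"rz":0},{"dx":0.05,"dy":0.13,"dz":0,"rx":0.009,"ry":-0.015,"rz":0},{"dx":0.07,"dy":0.18,"dz":0,"rx":0.012,"ry":-0.021,"rz":0},{"dx":0.09,"dy":0.23,"dz":0,"rx":0.016,"ry":-0.027,"rz":0},{"dx":0.11,"dy":0.28,"dz":0,"rx":0.019,"ry":-0.033,"rz":0},{"dx":0.13,"dy":0.33,"dz":0,"rx":0.023,"ry":-0.039,"rz":0},{"dx":0.15,"dy":0.37,"dz":0,"rx":0.026,"ry":-0.044,"rz":0},{"dx":0.165,"dy":0.4,"dz":0,"rx":0.0278,"ry":-0.0481,"rz":0},{"dx":0.171,"dy":0.409,"dz":0,"rx":0.0278,"ry":-0.0481,"rz":0},{"dx":0.171,"dy":0.409,"dz":0,"rx":0.0278,"ry":-0.0481,"rz":0},{"dx":0.171,"dy":0.409,"dz":0,"rx":0.0278,"ry":-0.0481,"rz":0}]'
cat > red.py <<'E'
from h import *
import sys
yaw=np.radians(float(sys.argv[1]) if len(sys.argv)>1 else 30); t=np.radians(20)
n=np.array([-np.sin(t)*np.cos(yaw),-np.sin(t)*np.sin(yaw),np.cos(t)]); spot=np.array([.5417,-.0918,.0652])
s=arm.observe(); w,x,y,z=s['ee_rot']; zz=R.from_quat([x,y,z,w]).as_matrix()[:,2]; tip=s['tool_pos']+.0811*zz
e=tip-spot; h=e@n; lat=e-h*n
print('t',s['time_s'],'tip',tip.round(4),'height along n mm',1e3*h,'lateral mm',(1e3*lat).round(2),'ang err deg',np.degrees(np.arccos(-zz@n)),'turn needed units',(np.cross(-zz,n)/2/np.pi).round(4))
F=s['wrist_force'];print('F',F.round(2),'Fn',F@n,'gap',s['finger_gap'],'n',n.round(4),'lateral cmd',(-lat/.5).round(4),'per mm down',(-n*.001/.5).round(5))
E
python3 st.py; python3 red.py; python3 look.py 4 320 190 240 150
```

```text
time_s: 9.73
tool_pos: [0.4233, -0.3151, 0.2249]
ee_rot: [0.0, 0.995, -0.101, 0.0]
wrist_force: [0.1, -0.0, -1.4]
finger_gap: 0.257
t 9.73 p [ 0.4233 -0.3151  0.2249] yaw -11.6 z [ 6.e-04 -7.e-04 -1.e+00] F [ 0.15 -0.03 -1.38] gap 0.257
time_s: 10.73
tool_pos: [0.5084, -0.1107, 0.224]
ee_rot: [-0.101, 0.98, -0.099, 0.14]
wrist_force: [0.3, 0.3, -0.6]
finger_gap: 0.26
t 10.73 p [ 0.5084 -0.1107  0.224 ] yaw -13.33 z [ 0.2944  0.171  -0.9403] F [ 0.28  0.33 -0.62] gap 0.26
t 10.7333 tip [ 0.5322 -0.0969  0.1477] height along n mm 81.22292418111334 lateral mm [14.6   8.83  6.21] ang err deg 0.10700358638668546 turn needed units [ 0.     -0.0003 -0.    ]
F [ 0.28  0.33 -0.62] Fn -0.7236945971924101 gap 0.26044584696439793 n [-0.2962 -0.171   0.9397] lateral cmd [-0.0292 -0.0177 -0.0124] per mm down [ 0.00059  0.00034 -0.00188]
```

View pics/l4.png

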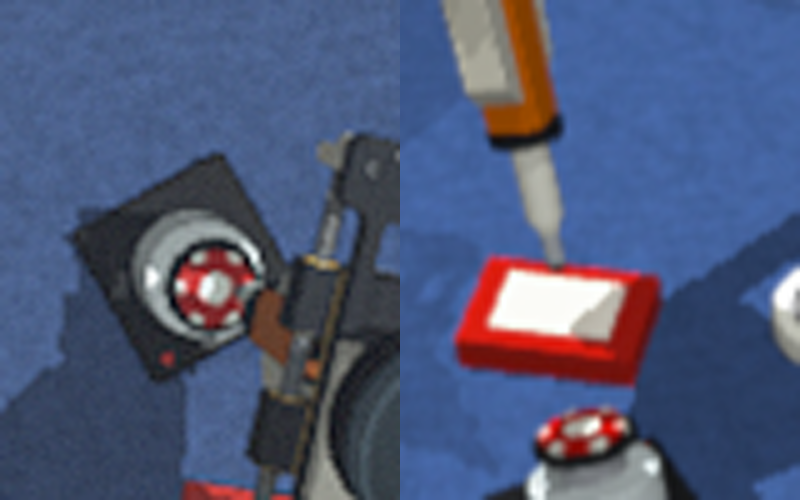

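The wand hovers above the red chip, well tilted. Tip at crop (555,265), chip at (585,425). Descending to about 12 mm off the face.

```bash
python3 -m jog '[{"dx":0.002,"dy":0.001,"dz":-0.02,"rx":0,"ry":-0.0002,"rz":0},{"dx":0.004,"dy":0.002,"dz":-0.05,"rx":0,"ry":-0.0002,"rz":0},{"dx":0.006,"dy":0.003,"dz":-0.08,"rx":0,"ry":-0.0002,"rz":0},{"dx":0.009,"dy":0.004,"dz":-0.11,"rx":0,"ry":-0.0002,"rz":0},{"dx":0.011,"dy":0.005,"dz":-0.13,"rx":0,"ry":-0.0002,"rz":0},{"dx":0.012,"dy":0.006,"dz":-0.142,"rx":0,"ry":-0.0002,"rz":0},{"dx":0.012,"dy":0.006,"dz":-0.142,"rx":0,"ry":-0.0002,"rz":0},{"dx":0.012,"dy":0.006,"dz":-0.142,"rx":0,"ry":-0.0002,"rz":0},{"dx":0.012,"dy":0.006,"dz":-0.142,"rx":0,"ry":-0.0002,"rz":0},{"dx":0.012,"dy":0.006,"dz":-0.142,"rx":0,"ry":-0.0002,"rz":0}]'
python3 red.py; python3 look.py 5 320 190 240 170
python3 - <<'E'
from h import *
s=arm.observe(); w,x,y,z=s['ee_rot']; zz=R.from_quat([x,y,z,w]).as_matrix()[:,2]; q=s['tool_pos']+zz*.0811
print((proj('scene',q)-[240,170])*5+[400,0],(proj('top',q)-[320,190])*5)
# base yaw from the now better-lit/other image + combine
for k in('0','4','5'):
    T=np.load(f'top{k}.npz'); W=dpt('top',T['d']); V=T['im'].max(2)
    m=np.zeros(V.shape,bool); m[217:270,333:(386 if k=='0' else 386)]=1; m&=(V<85)&(abs(W[...,2]-.02)<.008)
    print(k,cv2.minAreaRect(W[m][:,:2].astype(np.float32)*1000))
E
```

```text
time_s: 11.67
tool_pos: [0.5152, -0.1079, 0.1545]
ee_rot: [-0.101, 0.98, -0.099, 0.142]
wrist_force: [-0.2, -0.4, -0.8]
finger_gap: 0.26
t 11.6667 tip [ 0.5394 -0.0941  0.0784] height along n mm 13.471477840571323 lateral mm [ 1.66 -0.02  0.52] ang err deg 0.1467294178230436 turn needed units [0.0001 0.0004 0.0001]
F [-0.22 -0.45 -0.81] Fn -0.61859363361118 gap 0.2595294446634838 n [-0.2962 -0.171   0.9397] lateral cmd [-0.0033  0.     -0.001 ] per mm down [ 0.00059  0.00034 -0.00188]
[572.33704924 299.18535037] [218.90978715 288.03820157]
0 ((558.9962768554688, -81.90666198730469), (88.73468780517578, 89.94738006591797), 28.872623443603516)
4 ((558.74609375, -81.73271942138672), (89.2662582397461, 88.65655517578125), 28.305845260620117)
5 ((558.5845336914062, -81.82471466064453), (89.27022552490234, 88.1107177734375), 27.782331466674805)
```

View pics/l5.png

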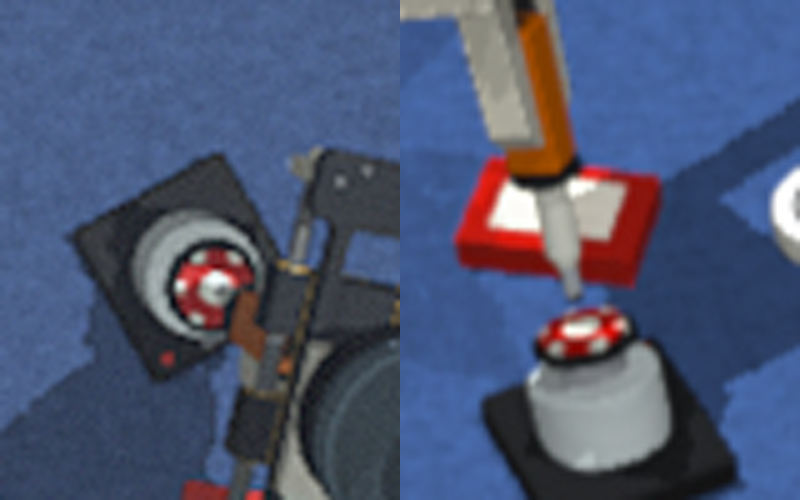

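Tip at crop (573,295), matching the predicted (572,299), so it's not slipping in the grip. Now coming down along the chip normal to light contact.

```bash
python3 -m jog '[{"dx":-0.001,"dy":0.001,"dz":-0.008,"rx":0,"ry":0,"rz":0},{"dx":0.001,"dy":0.003,"dz":-0.016,"rx":0,"ry":0,"rz":0},{"dx":0.003,"dy":0.004,"dz":-0.022,"rx":0,"ry":0,"rz":0},{"dx":0.005,"dy":0.0045,"dz":-0.026,"rx":0,"ry":0,"rz":0},{"dx":0.0055,"dy":0.005,"dz":-0.028,"rx":0,"ry":0,"rz":0},{"dx":0.006,"dy":0.005,"dz":-0.03,"rx":0,"ry":0,"rz":0},{"dx":0.006,"dy":0.005,"dz":-0.03,"rx":0,"ry":0,"rz":0},{"dx":0.006,"dy":0.005,"dz":-0.03,"rx":0,"ry":0,"rz":0},{"dx":0.006,"dy":0.005,"dz":-0.03,"rx":0,"ry":0,"rz":0},{"dx":0.006,"dy":0.005,"dz":-0.03,"rx":0,"ry":0,"rz":0}]'
python3 red.py 29.5
```

```text
time_s: 12.6
tool_pos: [0.5176, -0.1049, 0.1387]
ee_rot: [-0.102, 0.98, -0.099, 0.141]
wrist_force: [-2.1, 0.8, -0.0]
finger_gap: 0.258
t 12.6 tip [ 0.5417 -0.091   0.0626] height along n mm -2.6141285361927404 lateral mm [-0.74  0.35 -0.17] ang err deg 0.16460315672938466 turn needed units [-0.0004 -0.     -0.0001]
F [-2.11  0.83 -0.04] Fn 0.4491985857330903 gap 0.2580808438596951 n [-0.2977 -0.1684  0.9397] lateral cmd [ 0.0015 -0.0007  0.0003] per mm down [ 0.0006   0.00034 -0.00188]
```

```bash
python3 -m jog '[{"dx":0.001,"dy":0.0005,"dz":-0.002,"rx":0,"ry":0,"rz":0},{"dx":0.0015,"dy":0.001,"dz":-0.004,"rx":0,"ry":0,"rz":0},{"dx":0.002,"dy":0.001,"dz":-0.006,"rx":0,"ry":0,"rz":0},{"dx":0.002,"dy":0.001,"dz":-0.006,"rx":0,"ry":0,"rz":0},{"dx":0.002,"dy":0.001,"dz":-0.006,"rx":0,"ry":0,"rz":0},{"dx":0.002,"dy":0.001,"dz":-0.006,"rx":0,"ry":0,"rz":0}]'
for i in 1 2 3 4 5; do python3 red.py 29.5; python3 -m jog '[{"dx":0,"dy":0,"dz":0,"rx":0,"ry":0,"rz":0}]' >/dev/null; done; python3 look.py 6 320 190 240 170
```

```text
time_s: 13.1
tool_pos: [0.5188, -0.1046, 0.1358]
ee_rot: [-0.102, 0.98, -0.099, 0.142]
wrist_force: [-2.1, -0.4, 2.2]
finger_gap: 0.259
t 13.1 tip [ 0.5429 -0.0907  0.0596] height along n mm -5.821459600555346 lateral mm [-0.49  0.13 -0.13] ang err deg 0.15017505221836608 turn needed units [-0.0004  0.     -0.0001]
F [-2.11 -0.45  2.17] Fn 2.7451064917678227 gap 0.2591109877341816 n [-0.2977 -0.1684  0.9397] lateral cmd [ 0.001  -0.0003  0.0003] per mm down [ 0.0006   0.00034 -0.00188]
t 13.1833 tip [ 0.5429 -0.0907  0.0596] height along n mm -5.805931839143544 lateral mm [-0.49  0.15 -0.13] ang err deg 0.14987207063473967 turn needed units [-0.0004  0.     -0.0001]
F [-1.1   0.63  2.05] Fn 2.1496338121640335 gap 0.25868412578617145 n [-0.2977 -0.1684  0.9397] lateral cmd [ 0.001  -0.0003  0.0003] per mm down [ 0.0006   0.00034 -0.00188]
t 13.2667 tip [ 0.5429 -0.0907  0.0596] height along n mm -5.826086177044103 lateral mm [-0.51  0.16 -0.13] ang err deg 0.15018103864221818 turn needed units [-0.0004  0.     -0.0001]
F [-1.28  0.58  2.1 ] Fn 2.260110651808661 gap 0.25596835946676794 n [-0.2977 -0.1684  0.9397] lateral cmd [ 0.001  -0.0003  0.0003] per mm down [ 0.0006   0.00034 -0.00188]
t 13.35 tip [ 0.5429 -0.0907  0.0596] height along n mm -5.81327146072347 lateral mm [-0.48  0.13 -0.13] ang err deg 0.14784368699640332 turn needed units [-0.0004  0.     -0.0001]
F [-1.08 -0.33  1.85] Fn 2.113410390376885 gap 0.2563319861247399 n [-0.2977 -0.1684  0.9397] lateral cmd [ 0.001  -0.0003  0.0003] per mm down [ 0.0006   0.00034 -0.00188]
t 13.4333 tip [ 0.5429 -0.0907  0.0596] height along n mm -5.824035286977481 lateral mm [-0.49  0.13 -0.13] ang err deg 0.14769289983027262 turn needed units [-0.0004  0.     -0.0001]
F [-1.79  0.31  2.58] Fn 2.9011771908948476 gap 0.2575087823448638 n [-0.2977 -0.1684  0.9397] lateral cmd [ 0.001  -0.0003  0.0003] per mm down [ 0.0006   0.00034 -0.00188]
```

View pics/l6.png

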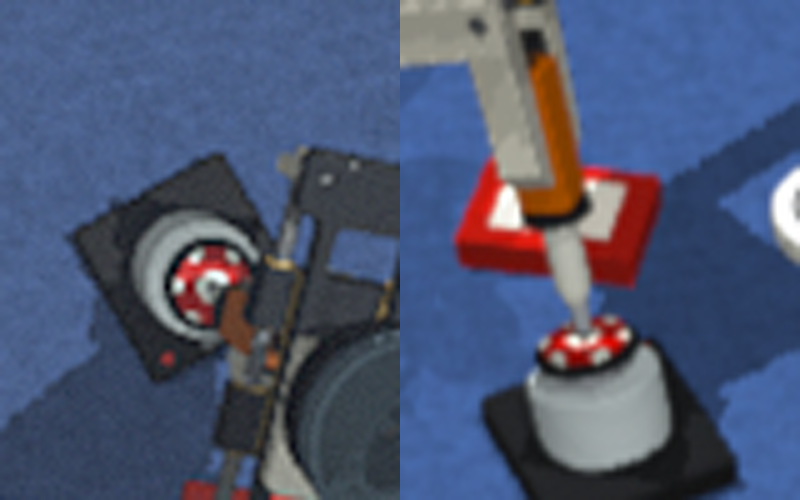

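Run:
```python
from h import *
n=np.array([-.2977,-.1684,.9397]); sp=np.array([.5417,-.0918,.0652])
for d in(0,.003,.006,.009): print(d,proj('scene',sp-n*d),proj('top',sp-n*d))
s=arm.observe(); w,x,y,z=s['ee_rot']; zz=R.from_quat([x,y,z,w]).as_matrix()[:,2]; q=s['tool_pos']+zz*.0811
print('tip',proj('scene',q),proj('top',q))
for k in('0','5','6'):
    Z=np.load(f'scene{k}.npz'); x0,y0=260,224; im=Z['im'][y0:248,x0:294]
    big=cv2.resize(im,None,fx=16,fy=16,interpolation=cv2.INTER_CUBIC)
    h,s,v=cv2.split(cv2.cvtColor(big,cv2.COLOR_RGB2HSV)); 
    m=((h<8)|(h>172))&(s>140)&(v>80); ys,xs=np.nonzero(m); print(k,'red bbox',xs.min()/16+x0,xs.max()/16+x0,ys.min()/16+y0,ys.max()/16+y0)
    if k!='0':
        cv2.imwrite(f'pics/c{k}.png',big[:,:,::-1])
    W=dpt('top',np.load(f'top{k}.npz')['d'])[236:258,350:376]; I=np.load(f'top{k}.npz')['im'][236:258,350:376]
    hh,ss,vv=cv2.split(cv2.cvtColor(I,cv2.COLOR_RGB2HSV)); mm=((hh<8)|(hh>172))&(ss>140)&(vv>80)
    P=W[mm]; e=(P-sp)@n; l=np.linalg.norm(P-sp-np.outer(e,n),axis=1); e=e[(l<.019)&(abs(e)<.015)]; print('  depth height over free face mm',np.median(e)*1e3,len(e))
```

```text
0 [275.74533168 234.85711364] [362.46193847 247.18804618]
0.003 [276.02297561 236.04916984] [362.16153767 246.9546824 ]
0.006 [276.29992478 237.2382153 ] [361.86256523 246.72243017]
0.009 [276.57618165 238.42426081] [361.56501107 246.49128164]
tip [276.36779617 237.06133928] [361.82566963 246.94866309]
0 red bbox 265.875 287.375 224.0 241.25
  depth height over free face mm -0.05475254280993748 90
5 red bbox 265.8125 287.375 224.0 241.1875
  depth height over free face mm -0.747760545924885 69
6 red bbox 265.8125 287.375 224.0 243.1875
  depth height over free face mm -5.679066940945882 62
```

```bash
ls pics
```

```text
c5.png
c6.png
g1.png
l2.png
l3.png
l4.png
l5.png
l6.png
scene0.png
scene1.png
top0.png
top1.png
wt.png
z0.png
```

View pics/c6.png

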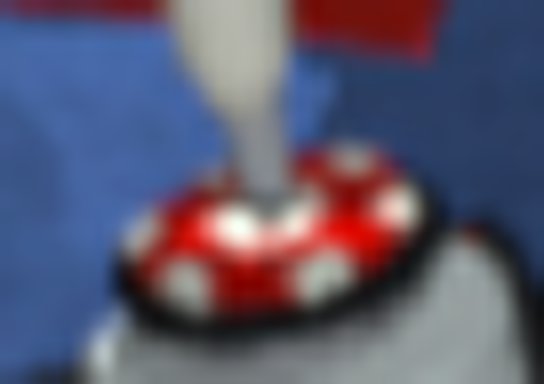

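Zoom: the tip at crop (265,205) stands inside the white spot (about (262,215)), and the chip is visibly sunk. Depth gives 5–5.7 mm, tip geometry 5.8 mm and force about 3.1–3.7 N. I'll add 0.4 mm and settle.

```bash
python3 -m jog '[{"dx":0.0003,"dy":0.0001,"dz":-0.0008,"rx":0,"ry":0,"rz":0},{"dx":0.0003,"dy":0.0001,"dz":-0.0008,"rx":0,"ry":0,"rz":0},{"dx":0.0003,"dy":0.0001,"dz":-0.0008,"rx":0,"ry":0,"rz":0},{"dx":0.0003,"dy":0.0001,"dz":-0.0008,"rx":0,"ry":0,"rz":0},{"dx":0.0003,"dy":0.0001,"dz":-0.0008,"rx":0,"ry":0,"rz":0},{"dx":0.0003,"dy":0.0001,"dz":-0.0008,"rx":0,"ry":0,"rz":0},{"dx":0.0003,"dy":0.0001,"dz":-0.0008,"rx":0,"ry":0,"rz":0},{"dx":0.0003,"dy":0.0001,"dz":-0.0008,"rx":0,"ry":0,"rz":0}]'
python3 red.py 29.5; python3 -c "
from plant import arm
print(abs(arm.observe()['joint_vel']).max()); print(arm.close_job())"
```

```text
time_s: 14.28
tool_pos: [0.5189, -0.1045, 0.1353]
ee_rot: [-0.102, 0.98, -0.099, 0.141]
wrist_force: [-1.4, -0.1, 3.2]
finger_gap: 0.258
t 14.2833 tip [ 0.543  -0.0906  0.0591] height along n mm -6.304646546945652 lateral mm [-0.57  0.16 -0.15] ang err deg 0.1550999039393777 turn needed units [-0.0004 -0.     -0.0001]
F [-1.45 -0.14  3.22] Fn 3.4768160373714085 gap 0.2583900785310856 n [-0.2977 -0.1684  0.9397] lateral cmd [ 0.0011 -0.0003  0.0003] per mm down [ 0.0006   0.00034 -0.00188]
0.0018588610105089599
the job is handed in; nothing more can be done
None
```

I took the wand out of its holder, pressed it upright on the green spot, and handed the job in at 14.3 s with the tip held on the red spot. The grip stayed closed and the arm was still.

- **Green chip:** the tip was on the white spot with about 2.9 N, and the seat had gone down about 4 mm. I then lifted straight off.
- **Red chip, last readings:** the tip was about 0.6 mm from the estimated spot centre. The wand was 0.15° off the estimated face normal; that normal is only good to about 1°. From the tip position, the seat was about 6.3 mm down.
- **Checks that disagreed:**
  - **Seat depth:** before the final 0.4 mm nudge, the depth image and the chip's shift in the picture gave about 5–5.7 mm, while the tip position gave 5.8 mm. The final seat depth is therefore about 5.5–6.3 mm.
  - **Force:** the wrist reading is noisy by about 0.5–1 N. The last reading works out at roughly 4–4.7 N, where about 3.7 N is expected half way down. It also showed about 1.4 N sideways, probably friction or noise.
  - **Red stand's yaw:** the estimates ranged from 28° to 33°; I used 30°.
- **Other objects:** none of the moves went near the blue chip or the loose objects. I did not take a final picture of the whole table to confirm it.

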